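Gauge pin into the bracket, bracket held home in the corner of the checking fixture

ROBOT

A 7-joint arm with a two-finger parallel gripper is mounted at the origin on the work surface. World frame = base frame: x ahead of the robot, y to its left, z up, the work surface at z = 0. Lengths are in m, angles in rad, forces in N, time in s.
With the tool pointing down it reaches from about 0.375 to 0.925 m from the base axis. Payload 3.1 kg.
Tool frame: the origin (TCP) lies midway between the tips of the shut fingers; the grasp point (between the pads) lies 19 mm behind it; z points along the fingers, y is the line along which they close (so a half turn about z gives the same grasp; the last joint's range is limited). The gripper opens to 85 mm and grips with 20 to 120 N. Pads are 22 mm wide; open, the fingers measure 114 mm over their backs; the gripper's body (76 mm by 85 mm) begins 54 mm behind the grasp point. The pads swing forward as they close: fully open they stand 13 mm farther back than shut.
Start: joints at [1.042, 0.383, 0.044, 1.598, -0.018, 1.161, -0.05], TCP at [0.271, -0.591, 0.231] pointing down, gripper open.
Joint ranges: [-2.61, 2.61], [-0.41, 2.15], [-1.48, 1.57], [0, 2.5], [-1.57, 4.71], [0.05, 1.97], [-2.85, 2.85]. Speed limits (rad/s): [2.79, 2.79, 3.14, 3.14, 3.14, 3.14, 3.14].

INTERFACE

Orientations are given as a rotation vector (axis times angle).
In Python, from plant import readout, viewer, env, nets gives the robot as it stands.
- The arm moves only by the tool send_path, called after "Request:" as name(argument=value, ...) on one line, values as JSON. Schema: {"type":"object","properties":{"plan":{"type":"array","items":{"type":"number"},"minItems":7,"maxItems":56},"only":{"type":"string"},"quiet":{"type":"boolean"},"lines":{"type":"string"}},"required":["plan"],"additionalProperties":false}. plan is one flat list of numbers that holds 1 to 8 rows one after another, with no inner brackets; each row has 7 numbers: the finger opening in m, then dx, dy, dz in m, then a rotation vector rx, ry, rz in rad; each row is the pose to reach, as a shift and turn from the pose commanded when the call began, along the tool's axes at that moment; what a row does not reach only later rows make up. A row lasts 1/12 s, in which the tool goes at most 0.0417 m and 0.125 rad, less where a joint would pass 70% of its speed; a pose out of reach is approached as far as the arm can. The fingers move at their own pace and stop on an object; the grip force is fixed at half the most. Time passes only in rows, so rows that do not move let the fingers close. The tool returns the time, the measured TCP pose, the force, the opening and the grip force at its end. only (a regular expression) keeps the lines of the reply that match it, lines (a string "A,B") keeps lines A to B, and quiet returns only ok. Input that does not fit is refused with a message, and nothing moves.
- readout.observe(): the state, without advancing time (a new reading comes with each control period).
- viewer.capture(name): name is "scene" or "top"; returns a dict with "img" (420x560x3 uint8, red, green, blue), "mtx" (3x3 intrinsics, pixels), "k1" (the pictures are not rectified: a ray, as slopes to the right and down, at radius r is drawn at 1 + k1 r^2 times it, then the intrinsics apply), "R" (3x3) and "t" (3): a world point X has camera coordinates R X + t. Camera axes: x right, y down, z forward; pixel columns grow to the right and rows downward; lengths in m; the calibration is good to about 2 mm. A picture is of the moment at which its call begins. There is no depth.
- env.finish_job(): hands the job in; it is judged then, once.
Trained networks look in a picture, given as the dict that the camera call returned (one of the last four; its "shot" number tells which), for a name from the list of things; names that differ only in an ending like _2 or _b are one class to them, and where a whole thing is asked for, a point or a joint stands for the part that bears it (a point fixed in the world has none). Each returns a list of dicts, best first, with "conf" (0 to 1); they miss things now and then, are a little off and sometimes report something else, mostly with a low value. They report only what shows in the picture. A call takes as long as a camera call. They do not tell look-alikes from the thing itself.
- nets.search_frame(picture, query): "xyz" ([x, y, z] in m, in world coordinates, good to about 4 mm: the middle of the surface that is visible of it).
- nets.trace(picture, query): "pixels" (420x560 bool, what is visible of it).
- nets.spot_point(picture, query): "xyz" ([x, y, z] in m, in world coordinates, good to about 4 mm: a listed point, or the origin of a listed thing).
The state is a dict: "clock": time; "joint_positions": joint angles; "joint_vel": joint speeds; "joint_efforts": joint torques, N m; "ee_pos": TCP position; "orientation": TCP orientation; "force": force on the tool from outside, world axes, zero at the start; "moment": the same for the moment, N m; "finger_gap": finger opening in m; "grip_force": force on a finger pad.
Only numpy, scipy, OpenCV 4.12 (cv2) and the standard library are available. Lean on these libraries where they do the work, as an engineer would, in place of code of your own. Each camera call takes 0.05 s, during which the arm holds its last target. There are 200 camera calls.

TASK

Check the bore position of the aluminium bracket that lies loose on the checking fixture: take the green-handled gauge pin from the rack, stand it all the way down in the bracket's bore while the bracket is still clear of the probe, and let go of the pin. Then move the bracket snugly into the corner, pin towards the probe, without ramming it, so that it sits flat and square against both fences at once and the pin pushes the probe in. Finish while still holding the bracket pressed against both fences for the reading, and leave the other gauges, parts and tools where they are.

Things in the scene. Friction and masses are not known exactly. Their poses are not given: they have to be found in the camera images.
- fixture: fixed checking fixture: dark steel plate 240 (x) x 160 (y) x 12 mm; origin: centre of its underside. Fences along its +y side and +x end make a corner open to -x, -y. Behind the end fence a clamp block (44 mm above the plate, x 86 to 114, y 8 to 42 mm) holds a level 8 mm probe, axis 30 mm above the plate at y = 25 mm, pointing to -x over that fence
- side_fence: ground steel fence bar on the plate, 135 (x) x 16 (y) x 20 mm high, fixed to the fixture and parallel with its axes; origin: centre of its underside, on the plate's top. Its -y face (8 mm from the origin) locates the bracket's long side
- end_fence: ground steel fence bar on the plate, 16 (x) x 72 (y) x 20 mm high, fixed to the fixture and parallel with its axes; origin: centre of its underside, on the plate's top. Its -x face (8 mm from the origin) locates the bracket's end. There is a relief gap between the two fences
- corner (a point): the point on the plate's top (12 mm above the bench) where the planes of the two fence faces meet; axes as the fixture's. With the bracket home, its origin lies 55 mm to -x and 30 mm to -y of this point, its axes along the fixture's, and its bore at 20 mm to -x and 30 mm to -y
- probe_tip (a point): the red ball tip (6 mm) of the spring probe, 30 mm above the plate; when free it reaches 20 mm from the end fence's face towards -x. It only meets the pin, not the bracket, which passes below it
- probe (a joint): how far the probe tip is pushed in, m: 0 free, grows as the pin pushes it towards the fixture's +x, stop at 0.009; about 0.003 to 0.005 with the bracket home (spring about 0.3 to 0.6 N)
- bracket: loose aluminium bracket to check (axes along its foot), 0.35 to 0.7 kg, on the fixture's plate 30 to 55 mm short of home in the fixture's x and 25 to 50 mm in its y, turned up to 17 degrees, bore end towards the end fence. Foot 110 (x) x 60 (y) x 24 mm; boss 44 (x) x 40 (y) mm, from 24 to 60 mm high, centred at x = -28 mm; bore at x = +35 mm. Origin: centre of the underside
- boss (a point): grip point in the middle of the bracket's boss, 45 mm above its underside, 15 mm below the boss's top; grip across the 40 mm width (bracket's y) with the fingertips above the 24 mm foot (they then clear the 20 mm fences). The plate and fences are ground and oiled (friction about 0.25): the bracket slides at 1 to 3 N, more if it is borne down on
- bore (a point): centre of the mouth of the pin bore in the top of the bracket's foot, 24 mm above its underside: 11.2 mm wide with a small chamfer, blind, 18 mm deep; axes as the bracket's
- green_gauge: gauge pin to use, 60 g: steel shank 10 mm thick, 48 mm long, chamfered foot, then a green handle 16 mm thick, 32 mm high (80 mm in all). Origin: centre of its foot, z up. Stands loosely in one of the rack's holes, foot 8 mm above the bench; fully in the bore its foot is 6 mm above the bracket's underside and its handle starts 30 mm above the bracket's foot
- green_grip (a point): middle of the green handle, 64 mm above the pin's foot
- red_gauge: like the green one but with a red handle; stands in the rack, leave it
- black_gauge: like the green one but with a black handle; stands in the rack, leave it
- rack: fixed wooden rack 130 (x) x 46 (y) x 30 mm with a row of three 11.4 mm holes, 45 mm apart along its x, 22 mm deep, holding the gauges upright in any order; it stands left or right of the fixture. Origin: centre of its underside
- drill_stand: fixed black block of the rack's footprint with upright drills up to 125 mm high, on the other side of the fixture from the rack; stay clear of it
- next_bracket: an identical bracket that waits on the bare bench; leave it
- end_mill_a: end mill lying on the bench, 16 mm thick, 90 mm long; leave it
- end_mill_b: end mill lying on the bench, 14 mm thick, 75 mm long; leave it
- hex_driver: driver with a red handle lying on the bench right of the fixture, 170 mm long; leave it
Mind the look-alikes: they are no part of the job. Leave any blue, purple or turquoise look-alike of the bracket alone.

How it is judged:
On the way:
1. the green gauge pin stands fully down in the bracket's bore, let go, the probe not yet pushed (z of green_gauge in the frame of bracket below 0.009 m and horizontal distance between green_gauge and bore below 0.004 m and angle between the z axis of green_gauge and the z axis of bracket, either way round below 0.15 rad and contact force between the fingers and green_gauge below 0.1 N and value of joint probe below 0.001 m), for 0.2 s.
At the end, for the whole second after the job is handed in: Fingers still hold the bracket and press it over 1.5 N on both fences at once, within 2.5 mm of fences and plate, square and flat within 2 degrees, at rest; the green pin, let go, is within 3 mm of its bore's bottom, upright within 8 degrees, and has the probe in over 2 mm (contact force between bracket and side_fence above 1.5 N and contact force between bracket and end_fence above 1.5 N and contact force between the fingers and bracket above 2 N and contact force between the fingers and green_gauge below 0.1 N and z of bracket in the frame of fixture below 0.0145 m and angle between the x axis of bracket and the x axis of fixture, either way round below 0.035 rad and angle between the z axis of bracket and the z axis of fixture, either way round below 0.035 rad and x of bracket in the frame of corner above -0.0575 m and y of bracket in the frame of corner above -0.0325 m and z of green_gauge in the frame of bracket below 0.009 m and horizontal distance between green_gauge and bore below 0.004 m and angle between the z axis of green_gauge and the z axis of bracket, either way round below 0.15 rad and value of joint probe above 0.002 m and linear speed of bracket below 0.01 m/s); the arm keeps its last pose, push and grip.
It fails at once if the bracket is rammed against a fence (over 70 N) (contact force between bracket and side_fence above 70 N or contact force between bracket and end_fence above 70 N).
It fails at once if another gauge, part or tool is moved by more than 20 mm (distance of any of red_gauge, black_gauge, next_bracket, end_mill_a, end_mill_b, hex_driver from where it was at the start of the episode above 0.02 m).
It also fails if it takes over 64 s, if anything falls off the work surface, if the arm or the gripper's body presses on something with over 40 N, if the wrist force passes 120 N, or if a joint passes its speed limit or range.

## Working session

There is one attempt and no reset: what is moved stays moved. The work goes in short steps, Python scripts to look and compute and a tool call to move; the robot and the scene stay as the last step left them, time stands still between calls to the robot, and variables do not carry over. Pictures are saved under pics/ and viewed, at most 10 in all, crops included, and the job is handed in when it is done.

```bash
ls; mkdir -p pics
```

Run:
```python
from plant import readout, viewer, env, nets
import cv2, numpy as np
s=readout.observe(); print({k:np.round(v,3) for k,v in s.items()})
for n in ("scene","top"):
    p=viewer.capture(n); cv2.imwrite(f"pics/{n}0.png",p["img"][:,:,::-1])
    print(n,p["mtx"].round(1).tolist(),p["k1"],p["R"].round(3).tolist(),p["t"].round(3).tolist())
    for q in ["corner","probe_tip","bracket","boss","bore","green_gauge","green_grip","red_gauge","black_gauge","rack","drill_stand","side_fence","end_fence","fixture"]:
        try: print(q,[(np.round(d["xyz"],4).tolist(),round(d["conf"],2)) for d in nets.spot_point(p,q)][:3])
        except Exception as e: print(q,e)
```

```text
pics
{'clock': np.float64(0.0), 'joint_positions': array([ 1.042,  0.384,  0.044,  1.6  , -0.018,  1.161, -0.05 ]), 'joint_vel': array([-0.001,  0.001, -0.   ,  0.001,  0.001, -0.001, -0.002]), 'joint_efforts': array([ 0.0000e+00, -4.3347e+01,  1.0240e+00, -2.4951e+01,  1.0000e-02,
        1.1000e-02, -0.0000e+00]), 'ee_pos': array([ 0.271, -0.59 ,  0.23 ]), 'orientation': array([-3.066e+00, -6.710e-01,  1.000e-03]), 'force': array([-0.096,  0.229, -0.365]), 'moment': array([ 0.024, -0.01 ,  0.012]), 'grip_force': np.float64(0.0), 'finger_gap': np.float64(0.085)}
scene [[399.3, 0.0, 276.5], [0.0, 399.3, 208.8], [0.0, 0.0, 1.0]] -0.0844242832708879 [[-0.096, 0.995, 0.006], [0.781, 0.079, -0.62], [-0.618, -0.055, -0.784]] [0.055, -0.347, 1.417]
corner [([0.6941, 0.0059, 0.0114], 0.9)]
probe_tip [([0.4671, 0.3074, 0.008], 0.27), ([0.6169, -0.0343, -0.0007], 0.24)]
bracket [([0.5847, -0.0322, 0.0131], 0.74), ([0.5779, 0.1747, 0.0019], 0.73), ([0.6219, 0.0296, 0.0129], 0.62)]
boss [([0.5595, -0.0231, 0.056], 0.96), ([0.3381, 0.0064, 0.047], 0.86), ([0.5882, 0.1482, 0.046], 0.76)]
bore [([
[... 1186 characters left out ...]
116, 0.0334], 0.92), ([0.6185, -0.049, 0.0356], 0.88), ([0.4045, -0.0088, 0.0244], 0.64)]
green_gauge [([0.5047, 0.3162, 0.0069], 0.59)]
green_grip [([0.5084, 0.319, 0.0712], 0.59), ([0.4656, 0.3095, 0.0065], 0.33)]
red_gauge [([0.6815, 0.4172, 0.0026], 0.61), ([0.4666, 0.3104, 0.0098], 0.47)]
black_gauge [([0.4212, 0.2952, 0.0099], 0.6), ([0.6808, 0.4145, -0.0011], 0.46)]
rack [([0.4627, 0.3076, 0.0038], 0.77), ([0.526, -0.293, 0.0031], 0.33)]
drill_stand [([0.5247, -0.2925, 0.0028], 0.75), ([0.5085, 0.3167, 0.0056], 0.67)]
side_fence [([0.6205, 0.0311, 0.0082], 0.62)]
end_fence [([0.6889, -0.0387, 0.0076], 0.77), ([0.6953, 0.0041, 0.0099], 0.32)]
fixture [([0.6195, -0.0287, 0.0011], 0.87)]
```

Run:
```python
import cv2,numpy as np
a=cv2.imread("pics/scene0.png");b=cv2.imread("pics/top0.png")
cv2.imwrite("pics/s0.png",cv2.resize(a,(800,600),interpolation=cv2.INTER_CUBIC))
cv2.imwrite("pics/t0.png",cv2.resize(b,(800,600),interpolation=cv2.INTER_CUBIC))
```

```text
(no output)
```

View pics/s0.png

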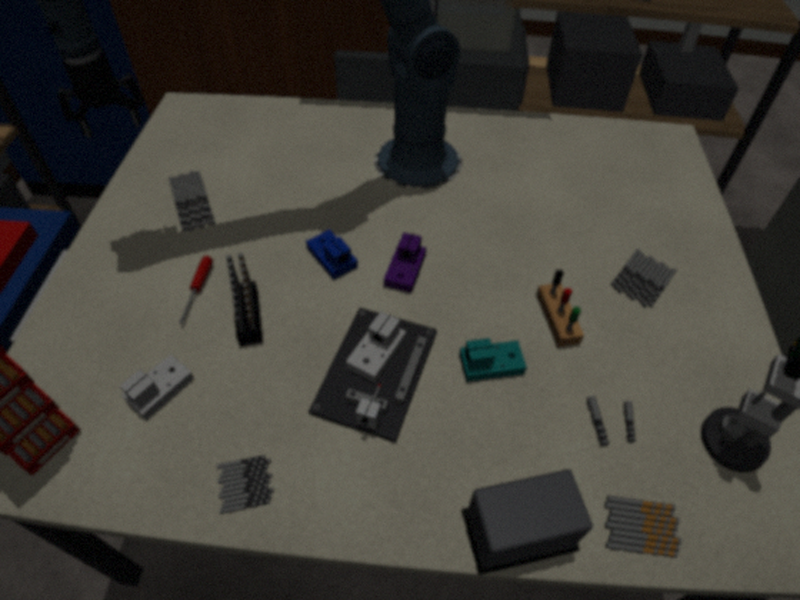

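View pics/t0.png

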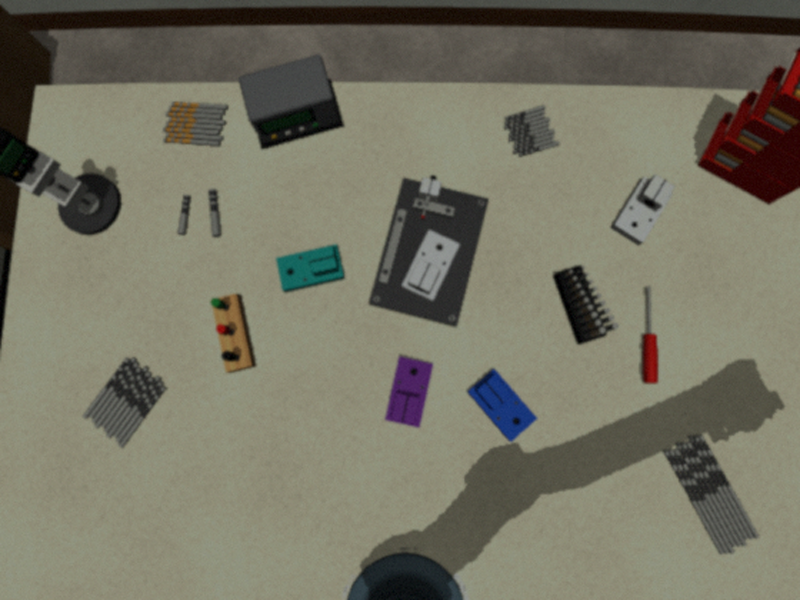

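The scene view shows the only bare-aluminium bracket on the dark fixture at (378,345) of the 800x600 enlargement. The green pin is at the near end of the wooden rack at (574,315), and the top view has it at (218,302). The candidates for "bracket" in the top view are:
- white on the fixture (432,265)
- white on the bench (640,208), which is next_bracket
- teal (310,268), purple (409,390) and blue (502,405), which are look-alikes

The one on the fixture fits the description. For the gauge, only the pin at (218,302) is green; red is at (222,328) and black at (230,355). I'll confirm both in one crop.

Create h.py:
```python
from plant import readout, viewer, env, nets
import cv2, numpy as np
from scipy.optimize import least_squares, minimize
from scipy.spatial.transform import Rotation as Ro
def shot(name,n=4):
    ps=[viewer.capture(name) for _ in range(n)]; p=ps[-1]
    p=dict(p); p["avg"]=np.mean([q["img"].astype(float) for q in ps],0); p["raw"]=ps[-1]; return p
def proj(p,X):
    return cv2.projectPoints(np.atleast_2d(np.float64(X)),cv2.Rodrigues(p["R"])[0],np.float64(p["t"]),p["mtx"],np.array([p["k1"],0,0,0.]))[0].reshape(-1,2)
def tri(ps,uvs):
    P=[];q=[]
    for p,uv in zip(ps,uvs):
        P.append(np.c_[p["R"],p["t"]]); q.append(cv2.undistortPoints(np.float64([[uv]]),p["mtx"],np.array([p["k1"],0,0,0.])).reshape(2,1))
    X=cv2.triangulatePoints(P[0],P[1],q[0],q[1]).ravel(); X=X[:3]/X[3]
    return X,[np.round(proj(p,X)[0]-uv,2).tolist() for p,uv in zip(ps,uvs)]
def onplane(p,uv,z):
    q=cv2.undistortPoints(np.float64(uv).reshape(-1,1,2),p["mtx"],np.array([p["k1"],0,0,0.])).reshape(-1,2)
    d=np.c_[q,np.ones(len(q))]@p["R"]; c=-p["R"].T@p["t"]
    return c+d*((z-c[2])/d[:,2])[:,None]
def colour(img,c,ctr=None,r=30):
    """weighted centroid of saturated colour blob"""
    i=img; 
    w={"g":i[...,1]-np.maximum(i[...,0],i[...,2]),"r":i[...,0]-np.maximum(i[...,1],i[...,2])}[c]
    w=np.clip(w-12,0,None)
    if ctr is not None:
        yy,xx=np.mgrid[:w.shape[0],:w.shape[1]]; w=w*(np.hypot(xx-ctr[0],yy-ctr[1])<r)
    yy,xx=np.mgrid[:w.shape[0],:w.shape[1]]; return np.array([(w*xx).sum(),(w*yy).sum()])/w.sum(), (w>0).sum()
```

Run:
```python
from h import *
S=shot("scene");T=shot("top")
import pickle; pickle.dump((S,T),open("st0.pkl","wb"))
def crop(p,c,w,h,W,H): 
    x,y=int(c[0]-w/2),int(c[1]-h/2); return cv2.resize(np.clip(p["avg"][y:y+h,x:x+w,::-1]*1.5,0,255).astype(np.uint8),(W,H),interpolation=cv2.INTER_CUBIC)
k=.7
a=crop(S,(378*k,370*k),100,100,400,400);b=crop(T,(432*k,250*k),100,100,400,400)
c=crop(S,(562*k,308*k),60,30,400,200);d=crop(T,(232*k,330*k),60,30,400,200)
cv2.imwrite("pics/c1.png",np.vstack([np.hstack([a,b]),np.hstack([c,d])]))
uS,n1=colour(S["avg"],"g",proj(S,[.506,.318,.074])[0],14);uT,n2=colour(T["avg"],"g",proj(T,[.506,.318,.074])[0],14)
print(uS,n1,uT,n2,tri([S,T],[uS,uT]))
for q in ["bore","boss","probe_tip","corner"]:
    print(q,[(np.round(d["xyz"],4).tolist(),round(d["conf"],2)) for p in (S,T) for d in nets.spot_point(p["raw"],q) if abs(d["xyz"][0]-.62)<.1 and abs(d["xyz"][1]+.02)<.08])
```

```text
[403.11950655 216.98380879] 35 [150.52610723 211.36130536] 48 (array([0.50813219, 0.32052741, 0.08735292]), [[0.13, -0.02], [0.15, 0.01]])Traceback (most recent call last):
  File "<stdin>", line 13, in <module>
ValueError: only the last four pictures can be asked about
```

View pics/c1.png

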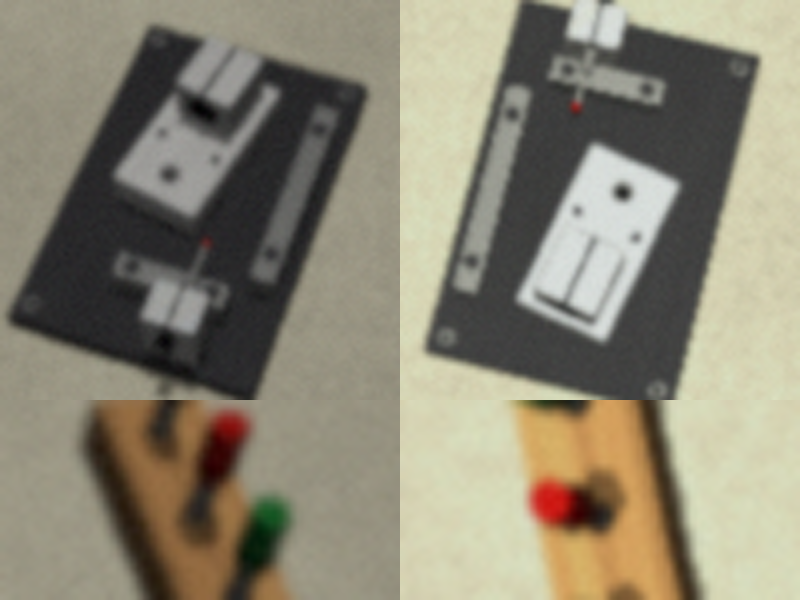

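The crops confirm it. The aluminium bracket lies on the fixture with its bore end towards the red probe tip, and the bore shows at (170,173) and (622,190) in the enlarged crop. The green pin stands at the end of the rack at (265,530), next to the red one at (222,445). Next I fit the exact poses from edges.

Add to h.py:
```python
from scipy.ndimage import map_coordinates
def edgefit(views,segs,x0,rng=4,free_t=False):
    """segs: list of (A,B) local 3D; pose x,y,yaw (world z incl. in local). returns pose, rms px, per-view shift"""
    x=np.array(x0,float)
    def tf(x,P): 
        c,s=np.cos(x[2]),np.sin(x[2]); P=np.asarray(P); return np.c_[P[:,0]*c-P[:,1]*s+x[0],P[:,0]*s+P[:,1]*c+x[1],P[:,2]]
    for it in range(6):
        r=rng if it<3 else 2.5; obs=[]
        for p,use in views:
            g=cv2.GaussianBlur(p["avg"].mean(2),(0,0),.8)
            for k in use:
                A,B=map(np.array,segs[k]); ts=np.linspace(.08,.92,25)
                L=A+(B-A)*ts[:,None]; uv=proj(p,tf(x,L)); d=uv[-1]-uv[0]; n=np.array([-d[1],d[0]])/np.hypot(*d)
                o=np.arange(-r,r+.01,.1)
                for l,q in zip(L,uv):
                    pts=q+o[:,None]*n; v=map_coordinates(g,[pts[:,1],pts[:,0]],order=1); gr=np.abs(np.gradient(v))
                    j=gr.argmax()
                    if 3<j<len(o)-4 and gr[j]>.4:
                        w=gr[max(0,j-8):j+9]; oo=o[max(0,j-8):j+9]; obs.append((p,l,n,n@(q+n*(w@oo/w.sum()))))
        def f(y): 
            return np.array([n@proj(p,tf(y,[l]))[0]-m for p,l,n,m in obs])
        s=least_squares(f,x,loss="soft_l1",f_scale=.4); x=s.x
    return x,np.median(np.abs(f(x))),len(obs)
def rect(x0,x1,y0,y1,z):
    c=[(x0,y0,z),(x1,y0,z),(x1,y1,z),(x0,y1,z)]; return [(c[i],c[(i+1)%4]) for i in range(4)]
PLATE=rect(-.12,.12,-.08,.08,.012)
FOOT=rect(-.055,.055,-.03,.03,.036)   # 0:-y side,1:+x end,2:+y side,3:-x end
BOSS=rect(-.05,-.006,-.02,.02,.072)
```

Run:
```python
from h import *
import pickle; S,T=pickle.load(open("st0.pkl","rb"))
fx=[.618,-.031,-.25]
a=range(4)
for v in ([(S,a)],[(T,a)],[(S,a),(T,a)]):
    print("plate",*edgefit(v,PLATE,fx))
b0=[.585,-.032,np.arctan2(-.0295,.0575)]
for nm,g,sg in (("foot",[1,0,2],FOOT),("boss",a,BOSS)):
  for v in ([(S,g)],[(T,g)],[(S,g),(T,g)]):
    print(nm,*edgefit(v,sg,b0))
X,_=tri([S,T],[colour(S["avg"],"r",proj(S,[.665,-.012,.042])[0],14)[0],colour(T["avg"],"r",proj(T,[.665,-.012,.042])[0],14)[0]]);print("tip",X,_)
for p in (S,T):
    u=proj(p,[.617,-.047,.036])[0]; g=p["avg"].mean(2); yy,xx=np.mgrid[:420,:560]; m=np.hypot(xx-u[0],yy-u[1])<6
    w=np.clip(np.percentile(g[m],75)-g,0,None)*m; w[w<.35*w.max()]=0; c=np.array([(w*xx).sum(),(w*yy).sum()])/w.sum(); print("bore",u,c,onplane(p,c,.036)[0])
    p["b"]=c
print(tri([S,T],[S["b"],T["b"]]))
# rack holes / pin: shank & colours
for c in "gr":
    pass
p=viewer.capture("scene");q=viewer.capture("top")
for n in ["rack","green_grip","green_gauge"]:
    print(n,[(np.round(d["xyz"],4).tolist(),round(d["conf"],2)) for z in (p,q) for d in nets.spot_point(z,n)][:4])
```

```text
plate [ 0.62155906 -0.03131196 -0.24110797] 0.20247789409906147 96
plate [ 0.61762687 -0.03078211 -0.24113055] 0.11456313529043882 95
plate [ 0.61840968 -0.03087854 -0.24171684] 0.20292439780661198 193
foot [ 0.58573803 -0.033964   -0.42566439] 0.25471075874115456 75
foot [ 0.58767856 -0.03336393 -0.43029755] 0.18729353115872982 75
foot [ 0.5868045  -0.03343299 -0.43120714] 0.2717804988122339 149
boss [ 0.58593925 -0.03490069 -0.47540476] 0.21570991980320287 86
boss [ 0.58934489 -0.0317944  -0.51018128] 0.7050797709225094 86
boss [ 0.58717176 -0.03457363 -0.46913739] 0.3531630582095957 144
tip [ 0.67007969 -0.01822935  0.0453879 ] [[0.05, 0.0], [0.05, -0.0]]
bore [256.38120861 251.78795717] [255.95839098 252.04916463] [ 0.61787981 -0.04796687  0.036     ]
bore [306.8368612  173.13075192] [307.15096665 172.60990009] [ 0.61833621 -0.04776847  0.036     ]
(array([ 0.61821176, -0.04782658,  0.03654124]), [[0.03, 0.0], [0.03, -0.0]])
rack [([0.4636, 0.3058, 0.0046], 0.67), ([0.4645, 0.3082, 0.0023], 0.65)]
green_grip [([0.508, 0.3172, 0.0724], 0.57), ([0.5076, 0.3167, 0.0697], 0.53)]
green_gauge [([0.4715, -0.4207, 0.0004], 0.6), ([0.506, 0.3188, 0.0095], 0.64)]
```

Create go.py:
```python
import sys; from h import *
x,y,z,yaw=map(float,sys.argv[1:5]); s=readout.observe()
R=Ro.from_rotvec(s["orientation"]); c,n=np.cos(yaw),np.sin(yaw)
G=Ro.from_matrix(np.array([[c,n,0],[n,-c,0],[0,0,-1]]))
d=R.inv().apply(np.array([x,y,z])-s["ee_pos"]); r=(R.inv()*G).as_rotvec()
print("d",d.round(4),"|",np.linalg.norm(d).round(3),"rot",r.round(3),"F",np.round(s["force"],1),"t",s["clock"].round(2),"q7",s["joint_positions"][6].round(2))
```

```bash
python3 go.py .508 .319 .16 2.71
```

```text
Traceback (most recent call last):
  File "go.py", line 6, in <module>
    print("d",d.round(4),"|",np.linalg.norm(d).round(3),"rot",r.round(3),"F",np.round(s["force"],1),"t",s["clock"].round(2),"q7",s["joint_positions"][6].round(2))
                                                                                                        ^^^^^^^^^^^^^^^^
AttributeError: 'float' object has no attribute 'round'
```

```bash
sed -i 's/s\["clock"\].round(2)/round(s["clock"],2)/' go.py
python3 go.py .508 .319 .16 2.71
```

```text
d [ 0.5948 -0.7277  0.0713] | 0.943 rot [ 0.    -0.    -2.279] F [-0.2  0.5  0.5] t 2.3 q7 -0.05
```

Request:
send_path(plan=[0.05, 0.2, -0.25, 0, 0, 0, -0.8, 0.05, 0.2, -0.25, 0, 0, 0, -0.8, 0.05, 0.2, -0.25, 0, 0, 0, -0.8, 0.05, 0.2, -0.25, 0, 0, 0, -0.8, 0.05, 0.2, -0.25, 0, 0, 0, -0.8, 0.05, 0.2, -0.25, 0, 0, 0, -0.8, 0.05, 0.2, -0.25, 0, 0, 0, -0.8, 0.05, 0.2, -0.25, 0, 0, 0, -0.8])

```text
clock: 2.97
ee_pos: [0.3496, -0.2758, 0.2314]
orientation: [-2.56, -1.82, -0.001]
force: [0.3, -0.4, 0.3]
finger_gap: 0.0499
grip_force: 0.0
```

```bash
python3 go.py .508 .319 .16 2.71
```

```text
d [ 0.6138 -0.0457  0.0718] | 0.62 rot [ 1.000e-03 -0.000e+00 -1.474e+00] F [ 0.3 -0.4  0.3] t 2.97 q7 0.24
```

Request:
send_path(plan=[0.05, 0.3, -0.02, 0, 0, 0, -0.8, 0.05, 0.3, -0.02, 0, 0, 0, -0.8, 0.05, 0.3, -0.02, 0, 0, 0, -0.8, 0.05, 0.3, -0.02, 0, 0, 0, -0.8, 0.05, 0.3, -0.02, 0, 0, 0, -0.8, 0.05, 0.3, -0.02, 0, 0, 0, -0.8, 0.05, 0.3, -0.02, 0, 0, 0, -0.8, 0.05, 0.3, -0.02, 0, 0, 0, -0.8])

```text
clock: 3.63
ee_pos: [0.4315, 0.0176, 0.2325]
orientation: [1.639, 2.678, 0.007]
force: [0.7, -0.1, 0.7]
finger_gap: 0.0498
grip_force: 0.0
```

```bash
python3 go.py .508 .319 .16 2.71
```

```text
d [0.2336 0.2048 0.0738] | 0.319 rot [ 0.005  0.001 -0.667] F [ 0.7 -0.1  0.7] t 3.63 q7 0.36
```

Request:
send_path(plan=[0.05, 0.233, 0.205, 0.05, 0, 0, -0.667, 0.05, 0.233, 0.205, 0.05, 0, 0, -0.667, 0.05, 0.233, 0.205, 0.05, 0, 0, -0.667, 0.05, 0.233, 0.205, 0.05, 0, 0, -0.667, 0.05, 0.233, 0.205, 0.05, 0, 0, -0.667, 0.05, 0.233, 0.205, 0.05, 0, 0, -0.667, 0.05, 0.233, 0.205, 0.05, 0, 0, -0.667, 0.05, 0.233, 0.205, 0.05, 0, 0, -0.667])

```text
clock: 4.3
ee_pos: [0.5099, 0.3146, 0.1807]
orientation: [-0.686, -3.064, -0.006]
force: [-0.2, 1.3, 0.8]
finger_gap: 0.05
grip_force: 0.0
```

```bash
python3 go.py .508 .319 .053 2.71
```

```text
d [0.0033 0.0028 0.1278] | 0.128 rot [ 0.003 -0.002 -0.009] F [-0.2  1.3  0.8] t 4.3 q7 0.24
```

Request:
send_path(plan=[0.05, 0.002, 0.002, 0.03, 0, 0, 0, 0.05, 0.002, 0.002, 0.06, 0, 0, 0, 0.05, 0.002, 0.002, 0.07, 0, 0, 0, 0.05, 0.002, 0.002, 0.07, 0, 0, 0])

```text
clock: 4.63
ee_pos: [0.5071, 0.3095, 0.1077]
orientation: [-0.691, -3.059, 0.009]
force: [-0.4, -0.5, -0.1]
finger_gap: 0.0497
grip_force: 0.0
```

```bash
python3 go.py .508 .319 .053 2.71
```

Run:
```python
from h import *
S=shot("scene",2);T=shot("top",2)
print(tri([S,T],[colour(S["avg"],"g",proj(S,[.508,.32,.085])[0],14)[0],colour(T["avg"],"g",proj(T,[.508,.32,.085])[0],14)[0]]))
```

```text
d [0.0031 0.0093 0.0546] | 0.055 rot [-0.007 -0.004 -0.013] F [-0.4 -0.5 -0.1] t 4.63 q7 0.19
(array([nan, nan, nan]), [[nan, nan], [nan, nan]])h.py:27: RuntimeWarning: invalid value encountered in divide
  yy,xx=np.mgrid[:w.shape[0],:w.shape[1]]; return np.array([(w*xx).sum(),(w*yy).sum()])/w.sum(), (w>0).sum()
```

Request:
send_path(plan=[0.05, 0.003, 0.009, 0, 0, 0, 0, 0.05, 0.003, 0.009, 0, 0, 0, 0, 0.05, 0.003, 0.009, 0, 0, 0, 0])

```text
clock: 5.08
ee_pos: [0.5109, 0.323, 0.1128]
orientation: [0.689, 3.063, 0.004]
force: [-0.0, 0.5, -0.6]
finger_gap: 0.05
grip_force: 0.0
```

```bash
python3 go.py .508 .319 .053 2.71
```

```text
d [ 0.0009 -0.005   0.0598] | 0.06 rot [ 0.003  0.001 -0.011] F [-0.   0.5 -0.6] t 5.08 q7 0.17
```

Request:
send_path(plan=[0.05, 0, 0, 0, 0, 0, 0, 0.05, 0, 0, 0, 0, 0, 0, 0.05, 0, 0, 0, 0, 0, 0, 0.05, 0, 0, 0, 0, 0, 0])

```text
clock: 5.42
ee_pos: [0.5104, 0.3212, 0.1112]
orientation: [-0.692, -3.064, 0.0]
force: [0.0, 0.3, -0.3]
finger_gap: 0.0505
grip_force: 0.0
```

```bash
python3 go.py .508 .319 .053 2.71
```

```text
d [ 0.0012 -0.003   0.0582] | 0.058 rot [-0.     0.    -0.012] F [ 0.   0.3 -0.3] t 5.42 q7 0.17
```

Request:
send_path(plan=[0.05, 0.001, -0.002, 0.02, 0, 0, -0.01, 0.05, 0.001, -0.003, 0.04, 0, 0, -0.01, 0.05, 0.001, -0.003, 0.058, 0, 0, -0.01, 0.05, 0.001, -0.003, 0.058, 0, 0, -0.01, 0.05, 0.001, -0.003, 0.058, 0, 0, -0.01, 0.05, 0.001, -0.003, 0.058, 0, 0, -0.01, 0.05, 0.001, -0.003, 0.058, 0, 0, -0.01])

```text
clock: 6.0
ee_pos: [0.5092, 0.3202, 0.0548]
orientation: [0.676, 3.066, 0.003]
force: [-0.5, 0.7, -0.5]
finger_gap: 0.0502
grip_force: 0.0
```

```bash
python3 go.py .508 .319 .053 2.71
```

Run:
```python
from h import *
S=shot("scene",2);T=shot("top",1)
def crop(p,c,w,h,W,H): 
    x,y=int(c[0]-w/2),int(c[1]-h/2); return cv2.resize(np.clip(p["avg"][y:y+h,x:x+w,::-1]*1.5,0,255).astype(np.uint8),(W,H),interpolation=cv2.INTER_CUBIC)
cv2.imwrite("pics/c2.png",np.hstack([crop(S,proj(S,[.5,.316,.07])[0],80,80,400,400),crop(T,proj(T,[.5,.316,.07])[0],80,80,400,400)]))
```

```text
d [ 0.0006 -0.0016  0.0018] | 0.002 rot [ 0.002  0.001 -0.002] F [-0.5  0.7 -0.5] t 6.0 q7 0.14
```

View pics/c2.png

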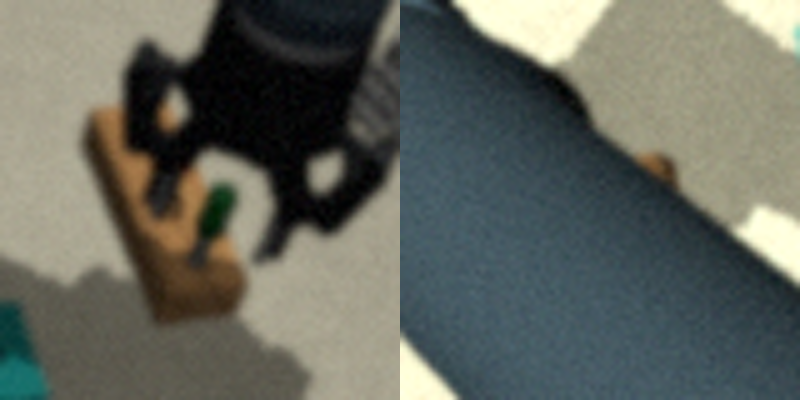

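The fingers straddle the green pin, which is at (215,215) in the left half; the left finger stands clear of the red pin behind it. Closing.

Request:
send_path(plan=[0.0, 0, -0.001, 0.002, 0, 0, 0, 0.0, 0, -0.001, 0.002, 0, 0, 0, 0.0, 0, -0.001, 0.002, 0, 0, 0, 0.0, 0, -0.001, 0.002, 0, 0, 0, 0.0, 0, -0.001, 0.002, 0, 0, 0, 0.0, 0, -0.001, 0.002, 0, 0, 0])

```text
clock: 6.65
ee_pos: [0.5079, 0.3185, 0.0515]
orientation: [0.676, 3.068, 0.001]
force: [0.0, 0.5, 1.4]
finger_gap: 0.0148
grip_force: 58.4
```

```bash
python3 go.py .508 .319 .12 2.71
```

```text
d [ 0.0001  0.0005 -0.0685] | 0.069 rot [ 0.001  0.    -0.002] F [0.  0.5 1.4] t 6.65 q7 0.14
```

Request:
send_path(plan=[0.0, 0, 0, -0.02, 0, 0, 0, 0.0, 0, 0, -0.05, 0, 0, 0, 0.0, 0, 0, -0.08, 0, 0, 0, 0.0, 0, 0, -0.1, 0, 0, 0, 0.0, 0, 0, -0.1, 0, 0, 0, 0.0, 0, 0, -0.1, 0, 0, 0, 0.0, 0, 0, -0.1, 0, 0, 0])

```text
clock: 7.23
ee_pos: [0.5071, 0.3173, 0.1501]
orientation: [-0.676, -3.067, 0.003]
force: [-0.5, -1.0, -0.4]
finger_gap: 0.0141
grip_force: 59.2
```

```bash
python3 go.py .618 -.048 .15 2.71
```

Run:
```python
from h import *
S=shot("scene",2); s=readout.observe(); 
print(colour(S["avg"],"g",proj(S,s["ee_pos"]+[0,0,-.0])[0],25), s["finger_gap"], proj(S,s["ee_pos"]+np.array([0,0,.019])))
```

```text
d [-0.2542 -0.2848  0.0005] | 0.382 rot [-0.002 -0.001 -0.002] F [-0.5 -1.  -0.4] t 7.23 q7 0.22
(array([411.70226537, 192.95469256]), np.int64(41)) 0.014178243707062825 [[410.20771079 196.09478678]]
```

Pin held. Move to over the bore.

Request:
send_path(plan=[0.0, -0.254, -0.285, 0, 0, 0, 0, 0.0, -0.254, -0.285, 0, 0, 0, 0, 0.0, -0.254, -0.285, 0, 0, 0, 0, 0.0, -0.254, -0.285, 0, 0, 0, 0, 0.0, -0.254, -0.285, 0, 0, 0, 0, 0.0, -0.254, -0.285, 0, 0, 0, 0, 0.0, -0.254, -0.285, 0, 0, 0, 0, 0.0, -0.254, -0.285, 0, 0, 0, 0])

```text
clock: 8.0
ee_pos: [0.6035, -0.0031, 0.1495]
orientation: [-0.675, -3.065, 0.001]
force: [1.1, 1.2, -0.9]
finger_gap: 0.0145
grip_force: 59.2
```

Request:
send_path(plan=[0.0, -0.018, -0.02, 0, 0, 0, 0, 0.0, -0.035, -0.037, 0, 0, 0, 0, 0.0, -0.035, -0.037, 0, 0, 0, 0, 0.0, -0.035, -0.037, 0, 0, 0, 0, 0.0, -0.035, -0.037, 0, 0, 0, 0])

```text
clock: 8.42
ee_pos: [0.6195, -0.0478, 0.1499]
orientation: [-0.674, -3.065, -0.002]
force: [-1.0, 1.3, 0.1]
finger_gap: 0.0143
grip_force: 59.2
```

```bash
python3 go.py .618 -.048 .12 2.71
```

```text
d [ 0.0012 -0.0009  0.0299] | 0.03 rot [ 0.    -0.003 -0.001] F [-1.   1.3  0.1] t 8.42 q7 0.89
```

Request:
send_path(plan=[0.0, 0.001, -0.001, 0.02, 0, 0, 0, 0.0, 0.001, -0.001, 0.04, 0, 0, 0, 0.0, 0.001, -0.001, 0.058, 0, 0, 0, 0.0, 0.001, -0.001, 0.058, 0, 0, 0, 0.0, 0.001, -0.001, 0.058, 0, 0, 0, 0.0, 0.001, -0.001, 0.058, 0, 0, 0])

```text
clock: 8.92
ee_pos: [0.6197, -0.0476, 0.0942]
orientation: [0.672, 3.068, 0.002]
force: [0.7, 0.4, -0.5]
finger_gap: 0.0147
grip_force: 59.2
```

```bash
python3 go.py .618 -.048 .0615 2.71
```

Run:
```python
from h import *
import pickle
S=shot("scene",3);T=shot("top",3); pickle.dump((S,T),open("st1.pkl","wb")); s=readout.observe()
def crop(p,c,w,h,W,H): 
    x,y=int(c[0]-w/2),int(c[1]-h/2); return cv2.resize(np.clip(p["avg"][y:y+h,x:x+w,::-1]*2,0,255).astype(np.uint8),(W,H),interpolation=cv2.INTER_CUBIC)
u=proj(S,[.618,-.048,.06])[0];v=proj(T,[.618,-.048,.06])[0]; print(u,v)
cv2.imwrite("pics/c3.png",np.hstack([crop(S,u,50,50,400,400),crop(T,v,80,80,400,400)]))
e=s["ee_pos"]
print("pin foot/grip/bore px scene",proj(S,[e+[0,0,-.0435],e+[0,0,.0045],e+[0,0,.019],[.6182,-.0478,.036]]).round(1).tolist(), int(u[0]-25),int(u[1]-25))
```

```text
d [ 0.0014 -0.0011  0.0326] | 0.033 rot [0.001 0.001 0.   ] F [ 0.7  0.4 -0.5] t 8.92 q7 0.85
[255.60333529 246.92591798] [307.62775858 170.39661197]
pin foot/grip/bore px scene [[255.0, 249.6], [254.3, 238.8], [254.1, 235.4], [256.0, 252.2]] 230 221
```

View pics/c3.png

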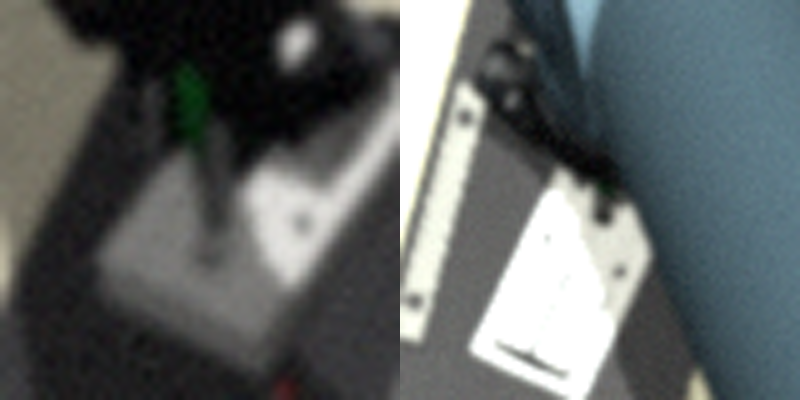

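Run:
```python
from h import *
import pickle
S,T=pickle.load(open("st1.pkl","rb"))
def crop(p,x,y,w,h,k,g):
    a=p["avg"][y:y+h,x:x+w,::-1]; a=255*np.clip(a/g,0,1)**.6; return cv2.resize(a.astype(np.uint8),(w*k,h*k),interpolation=cv2.INTER_LANCZOS4)
cv2.imwrite("pics/c4.png",np.hstack([crop(S,242,225,28,40,14,120),crop(T,292,150,28,40,14,220)]))
```

```text
(no output)
```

View pics/c4.png

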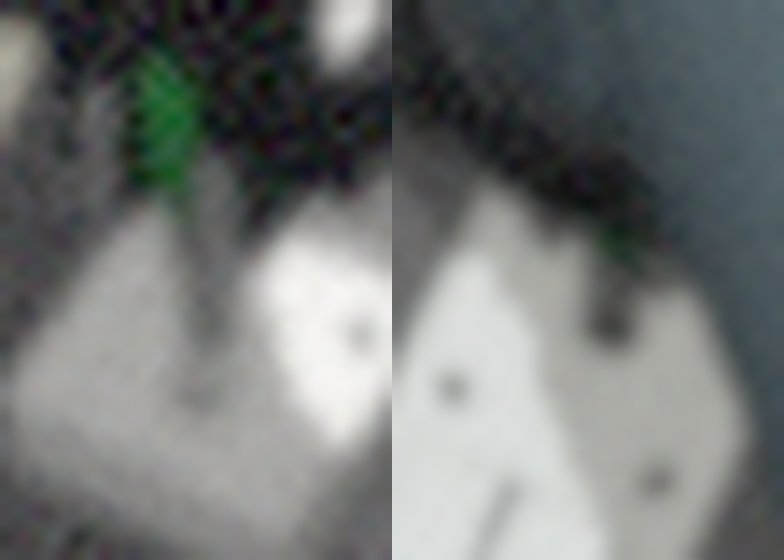

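Run:
```python
from h import *
import pickle
S,T=pickle.load(open("st1.pkl","rb")); e=readout.observe()["ee_pos"]; print(e)
for nm,p in (("S",S),("T",T)):
    print(nm,"exp foot..handle",proj(p,[e+[0,0,z] for z in (-.0435,-.03,-.015,.0045,.019)]).round(1).tolist(),"bore",proj(p,[.6182,-.0478,.036]).round(1))
g=S["avg"].mean(2)
for r in range(238,257): print(r,g[r,248:266].round(0).astype(int))
g=T["avg"].mean(2)
print()
for r in range(163,178): print(r,g[r,300:316].round(0).astype(int))
```

```text
[ 0.62003201 -0.04954735  0.09433211]
S exp foot..handle [[255.0, 249.6], [254.8, 246.6], [254.6, 243.3], [254.3, 238.8], [254.1, 235.4]] bore [[256.  252.2]]
T exp foot..handle [[308.1, 170.5], [308.3, 169.2], [308.6, 167.6], [309.0, 165.5], [309.2, 163.9]] bore [[307.2 172.7]]
238 [22 22 12  7  9 14 13 15 21 24 20  7  7  5  7 10 13 15]
239 [21 20 15 16 20 23 15 16 23 26 19 14  5  6 12 19 33 30]
240 [17 20 21 29 38 35 23 18 23 23 21 12  6 14 22 39 42 45]
241 [19 24 36 44 48 42 28 20 24 25 21 13 13 25 46 57 57 55]
242 [24 33 47 55 54 46 33 23 23 28 24 20 26 47 74 81 78 70]
243 [ 33  46  56  57  57  49  36  28  24  28  29  32  44  72  93 100  95  89]
244 [ 42  52  58  61  61  51  42  32  26  29  32  45  65  89 103 108 107 105]
245 [ 51  59  60  61  58  55  45  33  29  29  35  53  74  96 109 111 108 111]
246 [ 56  59  59  58  55  56  45  36  25  29  37  53  73  94 107 110 108 111]
247 [ 60  61  59  58  60  58  49  35  28  28  38  52  68  85 101 108 110 110]
248 [ 61  60  60  59  60  58  52  37  28  28  38  51  62  78 100 108 111 107]
249 [ 61  60  60  59  61  58  52  42  33  34  41  53
[... 838 characters left out ...]

168 [112 104  98  90  89  67  40  22  13  17  25  26  25  23  27  30]
169 [114 110 109 107  98  75  44  30  25  19  28  32  32  28  27  27]
170 [120 113 111 111 103  76  48  34  28  34  39  46  50  42  31  29]
171 [139 123 114 110 100  74  45  32  34  49  66  74  81  66  39  29]
172 [158 136 116 110  99  72  41  27  34  57  85  96 101  85  54  32]
173 [169 150 126 111  98  73  40  25  31  62  94 108 110  97  68  37]
174 [170 162 136 114 104  86  63  46  50  77 100 111 111 105  78  48]
175 [171 165 137 116 109 101  91  82  83  97 109 111 111 107  90  59]
176 [171 166 137 116 110 108 106 106 106 111 112 113 112 110 100  72]
177 [172 168 142 116 110 109 109 113 112 113 112 110 112 107 105  87]
```

Request:
send_path(plan=[0.0, 0, 0, 0, 0.06, 0, 0, 0.0, 0, 0, 0, 0.06, 0, 0, 0.0, 0, 0, 0, 0.06, 0, 0, 0.0, 0, 0, 0, 0.06, 0, 0, 0.0, 0, 0, 0, 0.06, 0, 0, 0.0, 0, 0, 0, 0.06, 0, 0])

```text
clock: 9.72
ee_pos: [0.6191, -0.0503, 0.0932]
orientation: [-0.675, -3.054, 0.092]
force: [0.1, -0.2, -0.5]
finger_gap: 0.0144
grip_force: 59.2
```

Create m.py:
```python
from h import *
import sys
S=shot("scene",4);T=shot("top",4); s=readout.observe(); e=s["ee_pos"]; print("ee",e.round(4),s["orientation"].round(3),s["force"].round(1),s["clock"])
R=Ro.from_rotvec(s["orientation"]).as_matrix(); b=np.array([.6182,-.0478,0]); foot=e+R[:,2]*.0435
print("ee foot",foot.round(4),proj(S,foot).round(1),proj(T,foot).round(1))
for nm,p in (("S",S),("T",T)): print(nm,"want",proj(p,[b+[0,0,foot[2]+z] for z in (0,.015,.03,.045,.0625)]).round(1).tolist())
print("green",colour(S["avg"],"g",proj(S,e+[0,0,.019])[0],9))
g=S["avg"].mean(2)
for r in range(238,256): print(r,g[r,250:262].round(0).astype(int))
g=T["avg"].mean(2)
for r in range(165,176): print(r,g[r,302:314].round(0).astype(int))
```

```bash
python3 m.py
```

```text
ee [ 0.6193 -0.0496  0.0933] [-0.673 -3.054  0.091] [ 0.6 -0.3  0.2] 10.1167
ee foot [ 0.6182 -0.0519  0.0498] [[254.2 249.1]] [[309.1 171.3]]
S want [[255.8, 249.2], [255.6, 245.9], [255.4, 242.6], [255.2, 239.1], [254.9, 235.0]]
T want [[307.4, 171.3], [307.6, 169.8], [307.9, 168.3], [308.1, 166.7], [308.4, 164.8]]
green (array([253.52298851, 232.75862069]), np.int64(17))
238 [10  9 12 14 11 14 23 20 17  9  5  4]
239 [13 22 25 21 13 17 24 27 17  6  4  6]
240 [24 35 40 32 20 18 24 24 18 10  6  9]
241 [36 47 50 39 26 20 26 26 16  9 10 20]
242 [47 56 54 42 29 22 26 24 20 16 18 33]
243 [56 59 52 42 30 25 26 28 29 28 34 47]
244 [59 58 55 42 31 26 26 31 38 45 50 53]
245 [60 58 55 42 32 26 30 39 51 52 55 59]
246 [58 60 54 40 30 28 30 42 53 59 58 58]
247 [59 60 54 42 30 27 33 46 55 61 59 59]
248 [60 59 56 45 36 32 34 48 55 59 60 60]
249 [60 60 58 52 42 37 40 52 57 58 57 60]
250 [58 59 59 56 50 44 47 51 55 58 58 58]
251 [59 60 59 54 49 44 46 50 51 56 58 58]
252 [60 60 58 55 48 40 42 44 50 55 59 59]
253 [60 59 58 55 46 39 38 43 49 56 59 58]
254 [61 60 60 57 52 46 46 48 55 56 59 60]
255 [59 60 58 59 56 56 52 55 58 60 58 60]
165 [31 26 26 30 32 32 35 39 39 40 43 43]
166 [42 29 25 28 32 35 34 39 39 39 43 43]
167 [60 39 29 28 31 31 36 38 37 40 41 42]
168 [85 61 39 29 29 33 34 36 39 37 41 42]
169 [103  86  56  34  28  31  34  35  32  38  40  40]
170 [109 100  71  42  26  28  31  34  37  38  39  40]
171 [111 104  83  50  31  26  31  33  37  39  39  42]
172 [110 105  89  57  33  29  31  33  35  39  38  40]
173 [111 108  96  71  39  26  29  32  32  35  37  39]
174 [110 107 104  84  53  33  27  32  33  35  37  39]
175 [108 110 107  96  68  40  29  30  31  34  36  38]
```

Request:
send_path(plan=[0.0, 0.0002, 0.0005, 0, -0.02, 0, 0, 0.0, 0.0002, 0.0005, 0.005, -0.02, 0, 0, 0.0, 0.0002, 0.0005, 0.01, -0.02, 0, 0, 0.0, 0.0002, 0.0005, 0.01, -0.02, 0, 0, 0.0, 0.0002, 0.0005, 0.01, -0.02, 0, 0, 0.0, 0.0002, 0.0005, 0.01, -0.02, 0, 0])

```text
clock: 10.62
ee_pos: [0.619, -0.0494, 0.083]
orientation: [-0.674, -3.059, 0.061]
force: [1.6, 0.7, -0.6]
finger_gap: 0.0146
grip_force: 59.2
```

```bash
python3 m.py
```

```text
ee [ 0.6192 -0.0495  0.0834] [-0.674 -3.059  0.061] [ 0.1 -0.9  0.4] 11.0167
ee foot [ 0.6185 -0.0511  0.0399] [[254.6 251.3]] [[308.6 172.2]]
S want [[256.0, 251.3], [255.7, 248.1], [255.5, 244.8], [255.3, 241.4], [255.0, 237.4]]
T want [[307.2, 172.3], [307.5, 170.8], [307.7, 169.3], [308.0, 167.8], [308.3, 165.9]]
green (array([253.81395349, 234.96511628]), np.int64(16))
238 [13  6  7 12 10 12 12 11  7  9  3  5]
239 [12  5  9  8 12 15 17 18 12  6  5  4]
240 [14  9  9 12 12 14 20 23 18  6  7  5]
241 [17 14 21 15 11 10 21 22 19 11  5  6]
242 [28 30 36 31 20 15 23 27 22 11  4  8]
243 [45 48 51 44 30 21 25 25 21 11  5 15]
244 [55 58 56 49 33 22 22 26 22 13 11 26]
245 [59 60 58 50 36 26 24 24 26 23 26 36]
246 [60 59 58 50 37 27 24 27 34 38 43 48]
247 [61 60 57 51 38 26 27 34 43 50 55 55]
248 [60 59 58 50 36 25 27 34 48 56 58 59]
249 [59 59 59 54 40 27 26 35 51 57 56 59]
250 [60 60 58 53 41 30 27 37 50 57 58 60]
251 [60 59 58 54 41 32 30 37 48 54 59 60]
252 [59 60 59 53 43 35 34 38 47 56 57 60]
253 [60 61 59 55 45 39 36 43 49 57 60 61]
254 [60 59 59 57 53 46 45 47 54 56 60 60]
255 [58 60 59 59 55 53 52 54 58 58 60 58]
165 [ 8  7 15 18 26 27 32 33 36 37 41 41]
166 [20 12 12 19 23 27 31 33 34 37 38 40]
167 [33 16 19 18 21 26 28 31 34 37 39 39]
168 [52 36 39 35 27 22 27 30 33 34 36 38]
169 [82 70 72 59 38 25 26 28 33 34 36 38]
170 [104  98  94  76  47  29  27  28  30  34  36  39]
171 [110 105  99  77  47  31  26  29  31  32  34  36]
172 [109 107  98  71  44  29  24  25  27  31  32  34]
173 [109 108  99  72  44  31  24  24  29  31  30  35]
174 [110 108 104  88  62  49  40  30  27  31  31  34]
175 [110 109 107 102  90  83  72  50  30  28  32  30]
```

Request:
send_path(plan=[0.0, 0.0002, 0.0005, 0.002, 0, 0, 0, 0.0, 0.0002, 0.0005, 0.005, 0, 0, 0, 0.0, 0.0002, 0.0005, 0.007, 0, 0, 0, 0.0, 0.0002, 0.0005, 0.009, 0, 0, 0, 0.0, 0.0002, 0.0005, 0.009, 0, 0, 0, 0.0, 0.0002, 0.0005, 0.009, 0, 0, 0])

```text
clock: 11.52
ee_pos: [0.619, -0.0491, 0.074]
orientation: [-0.674, -3.059, 0.061]
force: [0.7, 1.0, -0.6]
finger_gap: 0.0146
grip_force: 59.2
```

```bash
python3 go.py .618 -.048 .0615 2.71
```

```text
d [0.0014 0.0011 0.0125] | 0.013 rot [-0.04  -0.    -0.002] F [ 0.7  1.  -0.6] t 11.52 q7 0.81
```

Request:
send_path(plan=[0.0, 0, 0, 0.003, 0, 0, 0, 0.0, 0, 0, 0.006, 0, 0, 0, 0.0, 0, 0, 0.009, 0, 0, 0, 0.0, 0, 0, 0.011, 0, 0, 0, 0.0, 0, 0, 0.011, 0, 0, 0])

```text
clock: 11.93
ee_pos: [0.6188, -0.0494, 0.0628]
orientation: [-0.674, -3.059, 0.06]
force: [0.9, 0.4, -0.7]
finger_gap: 0.0149
grip_force: 59.2
```

```bash
python3 go.py .618 -.048 .0615 2.71
```

```text
d [0.0013 0.001  0.0012] | 0.002 rot [-0.04  -0.    -0.002] F [ 0.9  0.4 -0.7] t 11.93 q7 0.8
```

Request:
send_path(plan=[0.0, 0, 0, 0.001, 0, 0, 0, 0.0, 0, 0, 0.002, 0, 0, 0, 0.0, 0, 0, 0.002, 0, 0, 0, 0.0, 0, 0, 0.002, 0, 0, 0])

```text
clock: 12.27
ee_pos: [0.6189, -0.0496, 0.0615]
orientation: [-0.674, -3.059, 0.061]
force: [-0.1, 1.5, 0.2]
finger_gap: 0.0147
grip_force: 59.5
```

```bash
python3 go.py .618 -.048 .0615 2.71
```

```text
d [ 0.0015  0.0011 -0.0001] | 0.002 rot [-0.04   0.    -0.002] F [-0.1  1.5  0.2] t 12.27 q7 0.8
```

Request:
send_path(plan=[0.04, 0, 0, 0, 0, 0, 0, 0.04, 0, 0, 0, 0, 0, 0, 0.04, 0, 0, 0, 0, 0, 0, 0.04, 0, 0, 0, 0, 0, 0, 0.04, 0, 0, 0, 0, 0, 0])

```text
clock: 12.68
ee_pos: [0.6185, -0.0501, 0.0611]
orientation: [-0.674, -3.058, 0.062]
force: [-0.3, -0.5, -0.0]
finger_gap: 0.0398
grip_force: 0.0
```

Request:
send_path(plan=[0.04, 0, 0, -0.03, 0, 0, 0, 0.04, 0, 0, -0.06, 0, 0, 0, 0.04, 0, 0, -0.09, 0, 0, 0, 0.04, 0, 0, -0.12, -0.04, 0, 0, 0.04, 0, 0, -0.15, -0.04, 0, 0, 0.04, 0, 0, -0.15, -0.04, 0, 0, 0.04, 0, 0, -0.15, -0.04, 0, 0])

```text
clock: 13.27
ee_pos: [0.623, -0.0443, 0.214]
orientation: [0.675, 3.063, 0.001]
force: [0.1, -0.1, -0.9]
finger_gap: 0.0404
grip_force: 0.0
```

Run:
```python
from h import *
import pickle
S=shot("scene",4);T=shot("top",4); pickle.dump((S,T),open("st2.pkl","wb"))
def crop(p,x,y,w,h,k,g):
    a=p["avg"][y:y+h,x:x+w,::-1]; a=255*np.clip(a/g,0,1)**.6; return cv2.resize(a.astype(np.uint8),(w*k,h*k),interpolation=cv2.INTER_CUBIC)
cv2.imwrite("pics/c5.png",np.hstack([crop(S,225,210,57,70,7,130),crop(T,275,140,57,70,7,200)]))
b0=[.587,-.0334,-.43]
for g in ([0,1],[0,1,2]):
  for v in ([(S,g)],[(T,g)],[(S,g),(T,g)]): print("foot",*edgefit(v,FOOT,b0))
X=np.array([.6182,-.0478,.093]); print(proj(S,X),proj(T,X))
a=colour(S["avg"],"g",proj(S,X)[0],12);b=colour(T["avg"],"g",proj(T,X)[0],12);print(a,b,tri([S,T],[a[0],b[0]]))
```

```text
foot [ 0.59545739 -0.0396191  -0.41389896] 0.19937080741459567 47
foot [ 0.5872164  -0.0333349  -0.41841886] 0.28091196399390483 33
foot [ 0.59588495 -0.03868247 -0.42739111] 0.26187432613089356 65
foot [ 0.59592574 -0.03859061 -0.42893548] 0.2544869366900855 70
foot [ 0.5873429  -0.03319278 -0.42681366] 0.25345800340414826 59
foot [ 0.59614447 -0.03800658 -0.43408247] 0.22110731554532492 113
[[255.19214101 239.56863788]] [[308.10105721 166.90528599]]
(array([255.28895184, 239.71813031]), np.int64(37)) (array([307.84236984, 166.3475763 ]), np.int64(51)) (array([ 0.6192848 , -0.04726497,  0.09402918]), [[0.05, 0.0], [0.05, -0.0]])
```

View pics/c5.png

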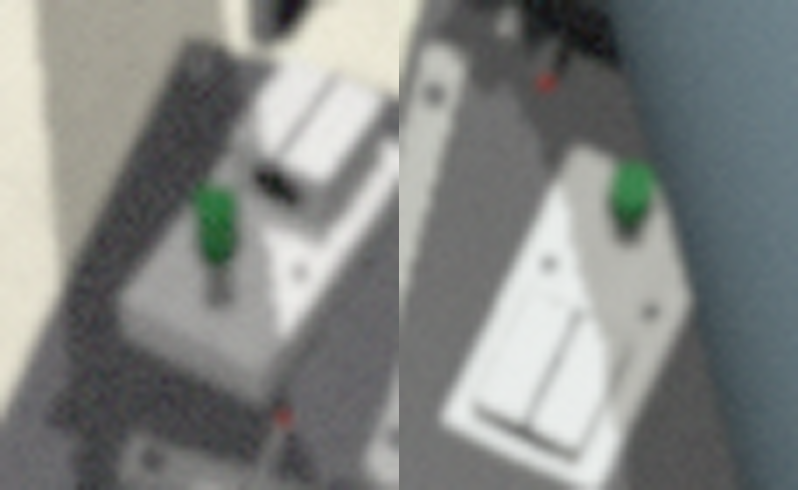

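The pin stands upright and fully down in the bore: green handle at (215,225) and (632,190), visible centroid z 0.094. The probe tip at (283,415) is still clear, and the bracket has not moved. Next I grip the boss.

```bash
python3 go.py .5615 -.0217 .12 2.7116
```

```text
d [ 0.0629 -0.0043  0.09  ] | 0.11 rot [-0.001 -0.002 -0.003] F [ 0.7 -0.4 -0.1] t 13.67 q7 0.92
```

Request:
send_path(plan=[0.08, 0.03, -0.004, 0, 0, 0, 0, 0.08, 0.063, -0.004, 0.03, 0, 0, 0, 0.08, 0.063, -0.004, 0.06, 0, 0, 0, 0.08, 0.063, -0.004, 0.09, 0, 0, 0, 0.08, 0.063, -0.004, 0.09, 0, 0, 0, 0.08, 0.063, -0.004, 0.09, 0, 0, 0, 0.08, 0.063, -0.004, 0.09, 0, 0, 0, 0.08, 0.063, -0.004, 0.09, 0, 0, 0])

```text
clock: 14.33
ee_pos: [0.5648, -0.0214, 0.1234]
orientation: [0.676, 3.064, 0.002]
force: [0.5, 0.6, 0.5]
finger_gap: 0.0796
grip_force: 0.0
```

```bash
python3 go.py .5615 -.0217 .038 2.7116
```

```text
d [ 0.0032 -0.0019  0.0854] | 0.086 rot [ 0.002  0.004 -0.004] F [0.5 0.6 0.5] t 14.33 q7 0.84
```

Request:
send_path(plan=[0.08, 0.002, -0.001, 0.02, 0, 0, 0, 0.08, 0.002, -0.001, 0.045, 0, 0, 0, 0.08, 0.002, -0.001, 0.065, 0, 0, 0, 0.08, 0.002, -0.001, 0.08, 0, 0, 0, 0.08, 0.002, -0.001, 0.083, 0, 0, 0, 0.08, 0.002, -0.001, 0.083, 0, 0, 0, 0.08, 0.002, -0.001, 0.083, 0, 0, 0, 0.08, 0.002, -0.001, 0.083, 0, 0, 0])

```text
clock: 15.0
ee_pos: [0.5619, -0.0214, 0.0398]
orientation: [0.675, 3.065, 0.001]
force: [0.8, 0.4, 0.7]
finger_gap: 0.08
grip_force: 0.0
```

```bash
python3 go.py .5615 -.0217 .038 2.7116
```

```text
d [ 0.0002 -0.0005  0.0018] | 0.002 rot [ 0.001  0.003 -0.004] F [0.8 0.4 0.7] t 15.0 q7 0.76
```

Request:
send_path(plan=[0.03, 0, 0, 0.001, 0, 0, 0, 0.03, 0, 0, 0.001, 0, 0, 0, 0.03, 0, 0, 0.001, 0, 0, 0, 0.03, 0, 0, 0.001, 0, 0, 0, 0.03, 0, 0, 0.001, 0, 0, 0, 0.03, 0, 0, 0.001, 0, 0, 0, 0.03, 0, 0, 0.001, 0, 0, 0])

```text
clock: 15.58
ee_pos: [0.5607, -0.0217, 0.0379]
orientation: [0.676, 3.067, -0.0]
force: [-1.4, -0.4, 5.4]
finger_gap: 0.0392
grip_force: 62.7
```

```bash
python3 go.py .5615 -.0217 .038 2.7116
```

Run:
```python
from h import *
s=readout.observe(); print(s["moment"].round(2),s["joint_efforts"].round(1))
S=shot("scene",4); b0=[.587,-.0334,-.43]
X=np.array([.6182,-.0478,.093]);print(colour(S["avg"],"g",proj(S,X)[0],12))
# home targets
f=np.array([.618,-.0309]); yaw=-.2415; Rm=np.array([[np.cos(yaw),-np.sin(yaw)],[np.sin(yaw),np.cos(yaw)]])
print("home boss",f+Rm@[.0635-.055-.028,.025],"home origin",f+Rm@[.0085,.025])
```

```text
d [-0.0007  0.0004 -0.0001] | 0.001 rot [-0.     0.001 -0.004] F [-1.4 -0.4  5.4] t 15.58 q7 0.76
[-0.19  0.23 -0.01] [ -0.4 -37.   -6.8 -16.7  -0.   -0.4   0.1]
(array([255.33442623, 239.76557377]), np.int64(34))
home boss [ 0.60504487 -0.00196188] home origin [ 0.63223232 -0.00865835]
```

Gripped (gap 39 mm). Next, turn square to the fixture in place, unloading the slight downward push.

Request:
send_path(plan=[0.03, 0, 0, -0.0007, 0, 0, -0.06, 0.03, 0, 0, -0.0007, 0, 0, -0.13, 0.03, 0, 0, -0.0007, 0, 0, -0.192, 0.03, 0, 0, -0.0007, 0, 0, -0.192, 0.03, 0, 0, -0.0007, 0, 0, -0.192, 0.03, 0, 0, -0.0007, 0, 0, -0.192])

```text
clock: 16.28
ee_pos: [0.5604, -0.022, 0.0379]
orientation: [0.381, 3.118, -0.001]
force: [-0.0, -1.8, 1.6]
finger_gap: 0.0396
grip_force: 62.2
```

```bash
python3 go.py .6050 -.0020 .038 2.9001
```

```text
d [-0.0384  0.0301 -0.0001] | 0.049 rot [-0.     0.001 -0.002] F [-0.  -1.8  1.6] t 16.28 q7 0.93
```

Request:
send_path(plan=[0.03, -0.004, 0.003, 0, 0, 0, 0, 0.03, -0.010, 0.007, 0, 0, 0, 0, 0.03, -0.016, 0.012, 0, 0, 0, 0, 0.03, -0.022, 0.017, 0, 0, 0, 0, 0.03, -0.027, 0.021, 0, 0, 0, 0, 0.03, -0.030, 0.023, 0, 0, 0, 0, 0.03, -0.030, 0.023, 0, 0, 0, 0, 0.03, -0.030, 0.023, 0, 0, 0, 0])

```text
clock: 16.95
ee_pos: [0.5953, -0.0056, 0.0379]
orientation: [0.378, 3.118, 0.002]
force: [0.4, 0.5, 1.8]
finger_gap: 0.0395
grip_force: 62.4
```

```bash
python3 go.py .6050 -.0020 .038 2.9001
```

Run:
```python
from h import *
S=shot("scene",4);T=shot("top",4)
s=readout.observe();e=s["ee_pos"]; b0=[*(e[:2]+.028*np.array([np.cos(.2415),-np.sin(.2415)])),-.2415]; print("exp",np.round(b0,4))
for v in ([(S,[0,1])],[(T,[0,2])],[(S,[0,1]),(T,[0,2])]): print(*edgefit(v,FOOT,b0,3))
def crop(p,x,y,w,h,k,g):
    a=p["avg"][y:y+h,x:x+w,::-1]; a=255*np.clip(a/g,0,1)**.6; return cv2.resize(a.astype(np.uint8),(w*k,h*k),interpolation=cv2.INTER_CUBIC)
u=proj(S,[.65,-.02,.03])[0].astype(int);v=proj(T,[.65,-.02,.03])[0].astype(int)
cv2.imwrite("pics/c6.png",np.hstack([crop(S,u[0]-28,u[1]-35,57,70,7,130),crop(T,v[0]-28,v[1]-35,57,70,7,200)]))
```

```text
d [-0.0086  0.0058 -0.0001] | 0.01 rot [ 0.001  0.001 -0.   ] F [0.4 0.5 1.8] t 16.95 q7 0.91
exp [ 0.6224 -0.0124 -0.2415]
[ 0.62173259 -0.01206258 -0.24973984] 0.17805889497624605 48
[-0.95449449  0.38736623 -0.21039776] nan 0
[ 0.62177717 -0.0118538  -0.25272807] 0.19356526842480548 52
  return _methods._mean(a, axis=axis, dtype=dtype,
  ret = ret.dtype.type(ret / rcount)
```

View pics/c6.png

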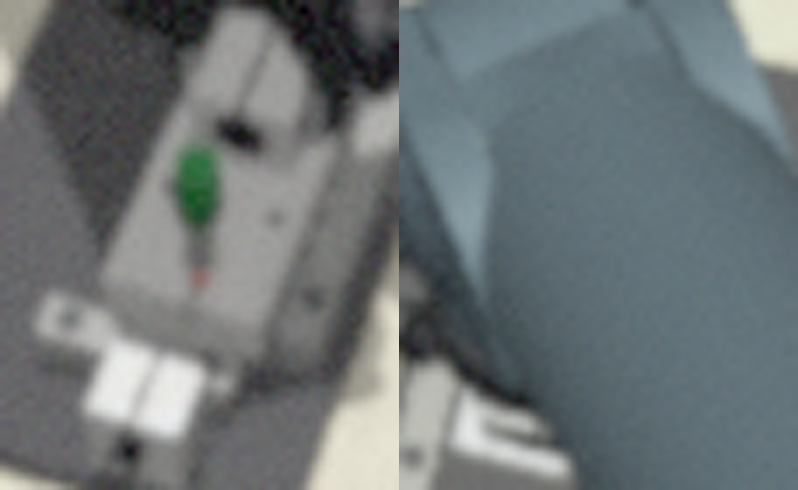

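The bracket is nearly square to the fixture, the pin (198,185) is upright, and the red probe tip (200,275) is just ahead of it. Now I creep in to the side fence first.

Request:
send_path(plan=[0.03, -0.001, 0.001, 0, 0, 0, 0, 0.03, -0.002, 0.002, 0, 0, 0, 0, 0.03, -0.003, 0.003, 0, 0, 0, 0, 0.03, -0.004, 0.004, 0, 0, 0, 0, 0.03, -0.004, 0.004, 0, 0, 0, 0, 0.03, -0.004, 0.004, 0, 0, 0, 0])

```text
clock: 17.85
ee_pos: [0.5985, -0.0047, 0.0379]
orientation: [-0.38, -3.116, 0.003]
force: [-2.8, -1.8, 5.8]
finger_gap: 0.0392
grip_force: 62.8
```

```bash
python3 go.py .6050 -.0020 .038 2.9001
```

```text
d [-0.0057  0.0042 -0.0001] | 0.007 rot [-0.003 -0.002 -0.001] F [-2.8 -1.8  5.8] t 17.85 q7 0.9
```

Request:
send_path(plan=[0.03, -0.0, 0.001, 0, 0, 0, 0, 0.03, -0.0, 0.001, 0, 0, 0, 0, 0.03, -0.0, 0.001, 0, 0, 0, 0])

```text
clock: 18.1
ee_pos: [0.5987, -0.0045, 0.0379]
orientation: [-0.381, -3.116, 0.005]
force: [-3.1, -1.5, 5.3]
finger_gap: 0.0386
grip_force: 62.7
```

```bash
python3 go.py .6050 -.0020 .038 2.9001
```

```text
d [-0.0055  0.0039 -0.0001] | 0.007 rot [-0.003 -0.002 -0.002] F [-3.1 -1.5  5.3] t 18.1 q7 0.9
```

Create f.py:
```python
from h import *
import time
s=readout.observe(); c,n=np.cos(-.2415),np.sin(-.2415); F=s["force"]; e=s["ee_pos"]-[.605,-.002,.038]
print("t",round(s["clock"],2),"F fixture",round(F[0]*c+F[1]*n,1),round(-F[0]*n+F[1]*c,1),round(F[2],1),"pos rel home mm",(1e3*np.array([e[0]*c+e[1]*n,-e[0]*n+e[1]*c,e[2]])).round(1),"M",s["moment"].round(2),"tz",np.round(Ro.from_rotvec(s["orientation"]).as_matrix()[:,2],3))
```

```text
(no output)
```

Request:
send_path(plan=[0.03, 0, 0, -0.0005, 0, 0, 0, 0.03, 0, 0, -0.0005, 0, 0, 0, 0.03, 0, 0, -0.0005, 0, 0, 0, 0.03, 0, 0, -0.0005, 0, 0, 0])

```text
clock: 18.43
ee_pos: [0.5994, -0.0037, 0.0379]
orientation: [-0.38, -3.117, 0.002]
force: [-1.0, -2.2, 1.7]
finger_gap: 0.0393
grip_force: 62.2
```

```bash
python3 f.py
```

```text
t 18.43 F fixture -0.4 -2.4 1.7 pos rel home mm [-5.  -3.  -0.1] M [-0.32  0.09 -0.1 ] tz [-0.001 -0.001 -1.   ]
```

Request:
send_path(plan=[0.03, 0, 0.001, 0, 0, 0, 0, 0.03, 0, 0.002, 0, 0, 0, 0, 0.03, 0, 0.002, 0, 0, 0, 0, 0.03, 0, 0.002, 0, 0, 0, 0])

```text
clock: 18.77
ee_pos: [0.6, -0.0025, 0.038]
orientation: [-0.379, -3.118, 0.004]
force: [-2.0, -5.6, 1.6]
finger_gap: 0.0391
grip_force: 62.3
```

```bash
python3 f.py
```

```text
t 18.77 F fixture -0.6 -5.9 1.6 pos rel home mm [-4.8 -1.6 -0. ] M [-0.97  0.27  0.09] tz [-0.001 -0.003 -1.   ]
```

Request:
send_path(plan=[0.03, 0, 0.001, 0, 0, 0, 0, 0.03, 0, 0.001, 0, 0, 0, 0, 0.03, 0, 0.001, 0, 0, 0, 0])

```text
clock: 19.02
ee_pos: [0.6, -0.0024, 0.038]
orientation: [-0.38, -3.117, 0.007]
force: [-3.2, -6.8, 2.9]
finger_gap: 0.0392
grip_force: 62.4
```

```bash
python3 f.py
```

```text
t 19.02 F fixture -1.5 -7.4 2.9 pos rel home mm [-4.8 -1.6  0. ] M [-1.2   0.4   0.18] tz [-0.002 -0.004 -1.   ]
```

Request:
send_path(plan=[0.03, -0.001, 0, 0, 0, 0, 0, 0.03, -0.002, 0, 0, 0, 0, 0, 0.03, -0.003, 0, 0, 0, 0, 0, 0.03, -0.003, 0, 0, 0, 0, 0, 0.03, -0.003, 0, 0, 0, 0, 0])

```text
clock: 19.43
ee_pos: [0.6008, -0.0026, 0.038]
orientation: [-0.377, -3.113, 0.008]
force: [-6.8, -4.9, 7.7]
finger_gap: 0.039
grip_force: 63.0
```

```bash
python3 f.py
```

```text
t 19.43 F fixture -5.4 -6.4 7.7 pos rel home mm [-3.9 -1.6  0. ] M [-1.12  1.11  0.26] tz [-0.006 -0.005 -1.   ]
```

Request:
send_path(plan=[0.03, 0, 0, -0.0007, 0, 0, 0, 0.03, -0.001, 0, -0.0007, 0, 0, 0, 0.03, -0.001, 0, -0.0007, 0, 0, 0, 0.03, -0.001, 0, -0.0007, 0, 0, 0])

```text
clock: 19.77
ee_pos: [0.6014, -0.0027, 0.0381]
orientation: [-0.377, -3.113, 0.008]
force: [-6.4, -5.7, 5.1]
finger_gap: 0.0396
grip_force: 62.7
```

```bash
python3 f.py
```

```text
t 19.77 F fixture -4.9 -7.1 5.1 pos rel home mm [-3.3 -1.6  0.1] M [-1.11  0.99  0.23] tz [-0.007 -0.004 -1.   ]
```

Request:
send_path(plan=[0.03, -0.001, 0, 0, 0, 0, 0, 0.03, -0.002, 0, 0, 0, 0, 0, 0.03, -0.002, 0, 0, 0, 0, 0, 0.03, -0.002, 0, 0, 0, 0, 0])

```text
clock: 20.1
ee_pos: [0.6032, -0.0031, 0.0381]
orientation: [-0.376, -3.112, 0.008]
force: [-7.6, -5.1, 5.1]
finger_gap: 0.0394
grip_force: 62.7
```

```bash
python3 f.py
```

```text
t 20.1 F fixture -6.2 -6.8 5.1 pos rel home mm [-1.5 -1.5  0.1] M [-1.08  1.01  0.28] tz [-0.007 -0.004 -1.   ]
```

Request:
send_path(plan=[0.03, -0.001, 0, -0.0003, 0, 0, 0, 0.03, -0.001, 0, -0.0003, 0, 0, 0, 0.03, -0.001, 0, -0.0003, 0, 0, 0])

```text
clock: 20.35
ee_pos: [0.604, -0.0034, 0.0382]
orientation: [-0.377, -3.112, 0.008]
force: [-6.5, -5.1, 3.8]
finger_gap: 0.0392
grip_force: 62.4
```

```bash
python3 f.py
```

```text
t 20.35 F fixture -5.1 -6.5 3.8 pos rel home mm [-0.6 -1.6  0.2] M [-1.05  1.03  0.19] tz [-0.007 -0.004 -1.   ]
```

Request:
send_path(plan=[0.03, -0.001, 0, 0, 0, 0, 0, 0.03, -0.001, 0, 0, 0, 0, 0, 0.03, -0.001, 0, 0, 0, 0, 0])

```text
clock: 20.6
ee_pos: [0.6049, -0.0036, 0.0382]
orientation: [-0.376, -3.112, 0.008]
force: [-6.3, -6.1, 4.6]
finger_gap: 0.0393
grip_force: 62.5
```

```bash
python3 f.py
```

```text
t 20.6 F fixture -4.7 -7.4 4.6 pos rel home mm [ 0.3 -1.6  0.2] M [-1.09  1.01  0.27] tz [-0.008 -0.004 -1.   ]
```

Request:
send_path(plan=[0.03, -0.001, 0, 0, 0, 0, 0, 0.03, -0.001, 0, 0, 0, 0, 0, 0.03, -0.001, 0, 0, 0, 0, 0])

```text
clock: 20.85
ee_pos: [0.6053, -0.0037, 0.0382]
orientation: [-0.376, -3.111, 0.008]
force: [-8.4, -4.6, 6.0]
finger_gap: 0.0393
grip_force: 62.8
```

```bash
python3 f.py
```

```text
t 20.85 F fixture -7.1 -6.4 6.0 pos rel home mm [ 0.7 -1.6  0.2] M [-0.99  1.17  0.29] tz [-0.009 -0.004 -1.   ]
```

Request:
send_path(plan=[0.03, -0.001, 0, 0, 0, 0, 0, 0.03, -0.001, 0, 0, 0, 0, 0, 0.03, -0.001, 0, 0, 0, 0, 0])

```text
clock: 21.1
ee_pos: [0.6053, -0.0037, 0.0381]
orientation: [-0.377, -3.108, 0.009]
force: [-11.3, -4.7, 7.5]
finger_gap: 0.0393
grip_force: 62.9
```

```bash
python3 f.py
```

```text
t 21.1 F fixture -9.8 -7.3 7.5 pos rel home mm [ 0.7 -1.6  0.1] M [-0.97  1.61  0.11] tz [-0.011 -0.004 -1.   ]
```

Request:
send_path(plan=[0.03, -0.001, 0, -0.0003, 0, 0, 0, 0.03, -0.001, 0, -0.0003, 0, 0, 0, 0.03, -0.001, 0, -0.0003, 0, 0, 0])

```text
clock: 21.35
ee_pos: [0.6053, -0.0037, 0.0382]
orientation: [-0.377, -3.107, 0.009]
force: [-11.9, -4.3, 8.5]
finger_gap: 0.0395
grip_force: 62.9
```

```bash
python3 f.py
```

```text
t 21.35 F fixture -10.5 -7.0 8.5 pos rel home mm [ 0.7 -1.6  0.2] M [-0.97  1.73  0.04] tz [-0.013 -0.004 -1.   ]
```

Request:
send_path(plan=[0.03, 0, 0.001, 0, 0, 0, 0, 0.03, 0, 0.001, 0, 0, 0, 0, 0.03, 0, 0.001, 0, 0, 0, 0, 0.03, 0, 0.001, 0, 0, 0, 0])

```text
clock: 21.68
ee_pos: [0.6053, -0.0036, 0.0382]
orientation: [-0.377, -3.106, 0.011]
force: [-12.2, -5.8, 9.3]
finger_gap: 0.0391
grip_force: 63.1
```

```bash
python3 f.py
```

```text
t 21.68 F fixture -10.5 -8.6 9.3 pos rel home mm [ 0.7 -1.5  0.2] M [-1.23  1.9   0.14] tz [-0.014 -0.006 -1.   ]
```

Request:
send_path(plan=[0.03, -0.0005, 0.001, -0.0003, 0, 0, 0, 0.03, -0.001, 0.0015, -0.0005, 0, 0, 0, 0.03, -0.001, 0.0015, -0.0005, 0, 0, 0, 0.03, -0.001, 0.0015, -0.0005, 0, 0, 0, 0.03, -0.001, 0.0015, -0.0005, 0, 0, 0, 0.03, -0.001, 0.0015, -0.0005, 0, 0, 0])

```text
clock: 22.18
ee_pos: [0.6053, -0.0036, 0.0383]
orientation: [-0.378, -3.103, 0.014]
force: [-13.8, -7.7, 10.0]
finger_gap: 0.0394
grip_force: 63.2
```

```bash
python3 f.py
```

Run:
```python
from h import *
S=shot("scene",4)
s=readout.observe();e=s["ee_pos"]; b0=[*(e[:2]+.028*np.array([np.cos(.2415),-np.sin(.2415)])),-.2415]; print("exp",np.round(b0,4), "yaw",2*np.arctan2(s["orientation"][1],s["orientation"][0])%(2*np.pi))
for v in ([(S,[0,1])],[(S,[0])]): print(*edgefit(v,FOOT,b0,3))
def crop(p,x,y,w,h,k,g):
    a=p["avg"][y:y+h,x:x+w,::-1]; a=255*np.clip(a/g,0,1)**.6; return cv2.resize(a.astype(np.uint8),(w*k,h*k),interpolation=cv2.INTER_CUBIC)
u=proj(S,[.66,-.015,.03])[0].astype(int)
cv2.imwrite("pics/c7.png",crop(S,u[0]-35,u[1]-30,70,54,11,110))
p=S["raw"]; print([(n,np.round(d["xyz"],4).tolist(),round(d["conf"],2)) for n in ("bore","probe_tip","corner","green_gauge") for d in nets.spot_point(p,n)[:2]])
```

```text
t 22.18 F fixture -11.6 -10.8 10.0 pos rel home mm [ 0.7 -1.4  0.3] M [-1.38  2.41  0.12] tz [-0.017 -0.007 -1.   ]
exp [ 0.6325 -0.0103 -0.2415] yaw 2.8992118398199316
[ 0.63297352 -0.01029054 -0.25916642] 0.19860268215882115 41
[ 0.77102348 -0.10613045 -3.37140237] nan 0
[('bore', [0.3191, -0.185, 0.0219], 0.85), ('bore', [0.6667, -0.0129, 0.0353], 0.73), ('corner', [0.4706, -0.4194, -0.0002], 0.74), ('corner', [0.6958, 0.0046, 0.012], 0.62), ('green_gauge', [0.6629, -0.0173, 0.0187], 0.56)]
  return _methods._mean(a, axis=axis, dtype=dtype,
  ret = ret.dtype.type(ret / rcount)
```

View pics/c7.png

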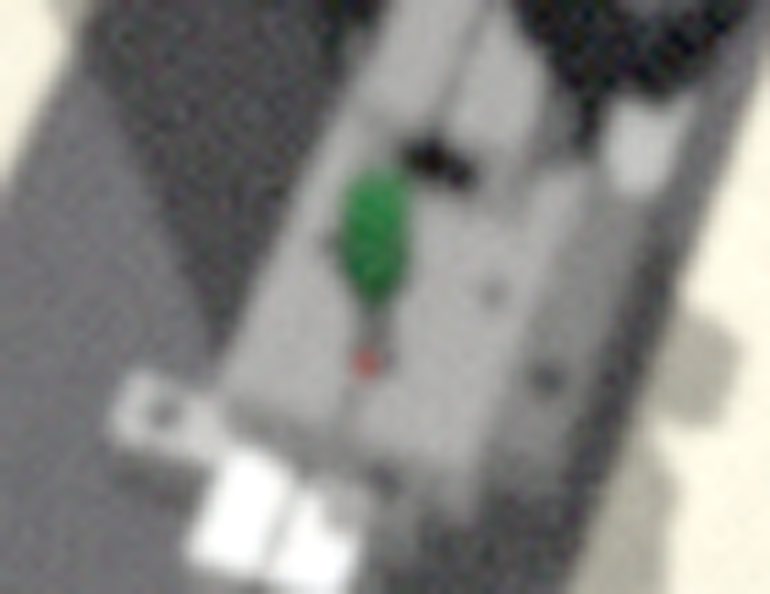

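```bash
python3 go.py .6053 -.0036 .038 2.9001
```

Run:
```python
from h import *
import pickle
S0,_=pickle.load(open("st2.pkl","rb")); S=shot("scene",4)
c=proj(S,[.668,-.0175,.042])[0]
for p in (S0,S):
    u,n=colour(p["avg"],"r",c,8); print(u,n,onplane(p,u,.044))
```

```text
d [-0.      0.      0.0002] | 0.0 rot [-0.011 -0.015 -0.001] F [-14.3  -6.7   9.7] t 22.58 q7 0.9
[265.02777778 269.22222222] 3 [[ 0.66943603 -0.01888067  0.044     ]]
[264.79166667 270.59722222] 4 [[ 0.6732843  -0.01902118  0.044     ]]
```

The picture shows the bracket against both fences, the pin upright at (375,235), and the red tip at (365,360) pushed in about 3.9 mm. I'll take out the small tool tilt before handing in.

Request:
send_path(plan=[0.03, 0, 0, 0, -0.006, -0.008, 0, 0.03, 0, 0, 0, -0.011, -0.015, 0, 0.03, 0, 0, 0, -0.011, -0.015, 0, 0.03, 0, 0, 0, -0.011, -0.015, 0, 0.03, 0, 0, 0, -0.011, -0.015, 0])

```text
clock: 23.2
ee_pos: [0.6055, -0.0037, 0.0379]
orientation: [0.381, 3.118, 0.0]
force: [-10.7, -6.6, 7.1]
finger_gap: 0.0389
grip_force: 62.9
```

```bash
python3 f.py
```

```text
t 23.2 F fixture -8.8 -9.0 7.1 pos rel home mm [ 0.9 -1.6 -0.1] M [-1.45  2.67  0.11] tz [ 0.001  0.    -1.   ]
```

Request:
send_path(plan=[0.03, -0.0007, 0.0006, 0, -0.003, -0.004, 0, 0.03, -0.0012, 0.0006, 0, -0.003, -0.004, 0, 0.03, -0.0012, 0.0006, 0, -0.003, -0.004, 0, 0.03, -0.0012, 0.0006, 0, -0.003, -0.004, 0, 0.03, -0.0012, 0.0006, 0, -0.003, -0.004, 0, 0.03, -0.0012, 0.0006, 0, -0.003, -0.004, 0])

```text
clock: 23.7
ee_pos: [0.6056, -0.0037, 0.0379]
orientation: [0.38, 3.116, 0.002]
force: [-13.7, -6.5, 10.2]
finger_gap: 0.0394
grip_force: 63.3
```

```bash
python3 f.py
```

Run:
```python
from h import *
S=shot("scene",4); e=readout.observe()["ee_pos"]
X=np.array([.666,-.0185,.093]);u,n=colour(S["avg"],"g",proj(S,X)[0],12); print(u,n,proj(S,X),onplane(S,u,.094))
r,m=colour(S["avg"],"r",proj(S,[.672,-.018,.042])[0],8); print(r,m)
```

```bash
python3 f.py
```

```text
t 23.7 F fixture -11.7 -9.6 10.2 pos rel home mm [ 1.  -1.5 -0.1] M [-1.66  3.12  0.11] tz [ 0.002  0.001 -1.   ]
[265.71811024 256.76062992] 39 [[265.00355952 257.50024809]] [[ 0.66443192 -0.01697803  0.094     ]]
[264.73214286 270.53571429] 4
t 23.9 F fixture -10.4 -9.9 9.5 pos rel home mm [ 0.9 -1.5 -0.1] M [-1.6   3.09  0.04] tz [ 0.002  0.001 -1.   ]
```

```bash
python3 -c "
from plant import env
print(env.finish_job())"
```

```text
the job is handed in; nothing more can be done
None
```

I handed the job in with the green pin fully down in the bore and released, and the bracket held against both fences at roughly 10 N per axis at the wrist. The probe was in about 4 mm by the camera. No verdict came back, and I never displaced the other items on purpose but did not re-check them.

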